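Put the green seed tin away behind the rack's sprung flap

ROBOT

A 6-joint arm with a two-finger parallel gripper is mounted at the origin on the work surface. World frame = base frame: x ahead of the robot, y to its left, z up, the work surface at z = 0. Lengths are in m, angles in rad, forces in N, time in s.
With the tool pointing down it reaches from about 0.25 to 0.775 m from the base axis. Payload 4 kg.
Tool frame: the origin (TCP) lies midway between the tips of the shut fingers; the grasp point (between the pads) lies grip_point_offset behind it (grip_point_offset is the distance from the TCP to the grasp point, in m); z points along the fingers, y is the line along which they close (so a half turn about z gives the same grasp; the last joint's range is limited). The gripper opens to 94 mm and grips with 3 to 60 N. Pads are 16 mm wide; open, the fingers measure 119 mm over their backs; the gripper's body (75 mm by 177 mm) begins 78 mm behind the grasp point.
Start: joints at [-1.364, 0.087, 1.371, -0, 1.684, -0.103], TCP at [0.168, -0.524, 0.206] pointing down, gripper open.
Joint ranges: [-3.1, 3.1], [-0.76, 2.03], [0.27, 2.55], [-1.08, 4.22], [0.17, 2.65], [-2.57, 2.57]. Speed limits (rad/s): [2.79, 2.79, 3.14, 3.14, 3.14, 3.14].

INTERFACE

Orientations are given as [roll, pitch, yaw] about the fixed x, y, z axes, in that order (R = Rz(yaw) Ry(pitch) Rx(roll)).
In Python, from bench import * gives the robot as it stands. The module is installed in compiled form; this text tells all that it offers.
- The arm moves only by the tool apply_moves, never from a script. Its argument "commands" is a list of rows, each a list of 7 numbers: the turn, a rotation vector about the world's x, y, z in rad, then the shift along the world's x, y, z in m, then the opening in per cent of the stroke, from 0 (shut) to 100 (fully open). In form: [[ax, ay, az, x, y, z, jaw], ...]. A call has exactly 5 rows; each row is the pose to reach, as a shift and turn from the pose commanded when the call began; what a row does not reach only later rows make up. A row lasts 1/10 s, in which the tool goes at most 50 mm and 8.59 degrees, less where a joint would pass 70% of its speed; a pose out of reach is approached as far as the arm can. A call with a gripper value outside its range is refused whole. The fingers move at their own pace and stop on an object; the grip force is fixed at half the most. Time passes only in rows, so rows that repeat a pose let the fingers close, or fill a call up. It gives the time, the measured TCP pose, the force, the opening and the grip force at its end, in the units of the state.
- get_obs(): the state, without advancing time (a new reading comes with each control period).
- snapshot(name): name is "side" or "top" or "wrist"; returns a dict with "pixels" (384x512x3 uint8, red, green, blue), "vertical_fov" (degrees; the focal length in pixels is half the picture's height over the tangent of half this angle, whatever the lens; pixels are square), "cx", "cy" (the principal point, pixels), "k1" (the pictures are not rectified: a ray, as slopes to the right and down, at radius r is drawn at 1 + k1 r^2 times it, then the intrinsics apply), "rvec" (rotation vector, rad) and "tvec" (3), from world to camera coordinates, as OpenCV has them. Camera axes: x right, y down, z forward; pixel columns grow to the right and rows downward; lengths in m; the calibration is good to about 2 mm. A picture is of the moment at which its call begins. There is no depth.
- close_job(): hands the job in; it is judged then, once.
Trained networks look in the newest picture that a camera, given by its name, has taken for a name from the list of things; names that differ only in an ending like _2 or _b are one class to them, and where a whole thing is asked for, a point or a joint stands for the part that bears it (a point fixed in the world has none). Each returns a list of dicts, best first, with "score" (0 to 1); they miss things now and then, are a little off and sometimes report something else, mostly with a low value. They report only what shows in the picture. A call takes as long as a camera call. They do not tell look-alikes from the thing itself.
- masks_of(camera, query): "mask" (384x512 bool, what is visible of it) and "extent" ([left, top, right, bottom] in pixels, round what is visible of it).
- place_of(camera, query): "pixel" ([column, row] in pixels: a listed point, or the origin of a listed thing).
The state is a dict: "time": time; "joint_positions": joint angles; "qvel": joint speeds; "joint_torque": joint torques, N m; "tool_pos": TCP position; "ee_rot": TCP orientation; "wrist_force": force on the tool from outside, world axes, zero at the start; "wrist_torque": the same for the moment, N m; "width": finger opening in m; "finger_force": force on a finger pad.
Only numpy, scipy, OpenCV 4.12 (cv2) and the standard library are available. Lean on these libraries where they do the work, as an engineer would, in place of code of your own. Each camera call takes 0.05 s, during which the arm holds its last target. There are 200 camera calls.

TASK

Put the green seed tin away in the keeper rack: stand it on the open end of the rack's board, slide it upright through the sprung yellow flap and on along the lane until you feel it meet the sprung rubber pad at the far end, and press the pad back gently, by 2 or 3 millimetres and no more. Then let go, so that the tin stays standing against the pad with the flap shut behind it. Leave everything else on the counter where it is.

Things in the scene. Friction and masses are not known exactly. Their poses are not given: they have to be found in the camera images.
- green_tin: Green round tin, 60 mm across and 60 mm tall, about 0.2 to 0.4 kg, loose on the counter. On its lid stands a light wooden handle on the tin's axis: a stem 16 mm across from 60 to 84 mm, then a round grip 28 mm across from 84 to 114 mm above the tin's underside. Origin: centre of the underside; z up its axis.
- green_tin_handle (a point): Middle of the green tin's wooden grip, on its axis, 99 mm above the tin's underside: the place to hold it from above.
- red_tin: The same tin in red with the same handle; not wanted, leave it. Origin: centre of the underside.
- rack: Keeper rack fixed to the counter. Origin: on the counter under the middle of the flap's doorway; x points along the lane, inwards from doorway to end stop; y to its left; z up. Plywood board 8 mm thick, 110 mm wide, from x = -100 to 290 mm. Lane walls 86 mm apart, to 42 mm high, from x = 5 to 270. Nothing of it stands higher than 82 mm.
- open_end (a point): Top of the board (8 mm above the counter) on the lane's middle line, 55 mm outside the doorway (rack x = -55): the place to stand the tin before pushing. Low flared guides (tops 28 mm high) stand 100 mm or more apart on both sides.
- doorway (a point): Top of the board in the middle of the doorway (rack x = 0, 8 mm above the counter). The two posts stand 94 mm apart, 80 mm high.
- rod_slot (a point): Point on the lane's middle line at rack x = 120 mm, 82 mm above the counter. Two steel guard rods run along the lane from x = 0 to 265 at y = -24 and +24 mm, 76 to 82 mm above the counter. A tin standing on the board (lid at 68 mm) passes under them, its handle rising through the slot with the grip (92 to 122 mm) wholly above the rods. It cannot be put in from above.
- flap (a joint): Yellow sprung flap in the doorway, 78 mm wide, 4 mm thick, 14 to 58 mm above the counter, hinged upright at rack x = 0, y = +44 mm. 0 = shut; grows (rad, to 1.5) as it swings inwards, the only way it opens. Its spring (0.09 N m shut, 0.25 wide open) pushes 2 to 5 N on the tin and shuts it once the tin's axis is at rack x = 105 mm or more.
- flap_edge (a point): Top of the flap's free edge, 78 mm from its hinge line.
- end_stop: Grey block at the lane's far end, 24 mm long, 70 wide, 58 tall; origin under its middle, on the board at rack x = 258 mm. On its lane side it carries a carriage with a sprung black rubber pad, 56 mm wide, 17 to 59 mm above the counter. The pad gives 1 mm for each 3 N, no preload, 14 mm at most, damped (push slowly); 4 N or more for a moment seats the tin, over 13 N (4 mm) is too hard.
- pad_zone (a point): Middle of the zone in which the pad's face may stand, NOT the pad itself (rack x = 172 mm). The carriage is set differently each time and is not measured: the untouched pad's face is 142 to 202 mm from the doorway along rack x, so the tin's axis is at 112 to 172 mm when it first touches. Feel for it.
- mug: White ceramic mug with pencils, 82 mm across, 95 mm tall, pencils to 185 mm; leave it. Origin: centre of the underside.
- clip: Blue spring clip, 70 mm long, flat on the counter; leave it.
- set_square: Steel set square, 160 by 146 mm, flat on the counter; leave it.
- spirit_level: Aluminium spirit level, 400 mm long, 50 mm tall, standing on its edge; leave it.
- seed_tray: Green plastic seed tray, 200 by 280 by 55 mm; leave it.
There are look-alikes about, which are no part of the job. Of the things that look like the green_tin, take the one that is farthest to the robot's left at the start.

How it is judged:
By the outcome, as a careful person would: the job done as asked, in the order asked, and still so for the second after the job is handed in, with the robot touching nothing.
It also fails if it takes over 67 s, if anything falls off the work surface, if the arm or the gripper's body presses on something with over 40 N, if the wrist force passes 120 N, or if a joint passes its speed limit or range.

## Working session

There is one attempt and no reset: what is moved stays moved. The work goes in short steps, Python scripts to look and compute and a tool call to move; the robot and the scene stay as the last step left them, time stands still between calls to the robot, and variables do not carry over. Pictures are saved under pics/ and viewed, at most 10 in all, crops included, and the job is handed in when it is done.

Besides the shell and the picture viewer there is one more tool, called after "Call:" by a JSON object that holds its "fn" and its "kwargs". apply_moves: Moves the arm, as the interface text tells. Its arguments: {"type":"object","properties":{"commands":{"type":"array"}},"required":["commands"]}

```bash
mkdir -p pics; cat > h.py <<'E'
from bench import *
import numpy as np, cv2
from scipy.spatial.transform import Rotation as R
def cam(n):
    s=snapshot(n); s['f']=192/np.tan(np.radians(s['vertical_fov'])/2); s['R']=cv2.Rodrigues(np.array(s['rvec'],float))[0]; s['t']=np.array(s['tvec'],float).ravel(); return s
def ray(s,p):
    K=np.array([[s['f'],0,s['cx']],[0,s['f'],s['cy']],[0,0,1.]])
    u=np.array([(p[0]-s['cx'])/s['f'],(p[1]-s['cy'])/s['f']]); d=u.copy()
    for _ in range(20): u=d/(1+s['k1']*(u@u))
    return -s['R'].T@s['t'], s['R'].T@np.array([u[0],u[1],1])
def atz(s,p,z):
    o,d=ray(s,p); return o+d*(z-o[2])/d[2]
def proj(s,P):
    c=s['R']@np.array(P)+s['t']; u=c[:2]/c[2]; u=u*(1+s['k1']*(u@u)); return u*s['f']+[s['cx'],s['cy']]
def tri(s1,p1,s2,p2):
    A=[];b=[]
    for s,p in((s1,p1),(s2,p2)):
        o,d=ray(s,p); d=d/np.linalg.norm(d); M=np.eye(3)-np.outer(d,d); A.append(M);b.append(M@o)
    return np.linalg.lstsq(np.vstack(A),np.hstack(b),rcond=None)[0]
E
python3 - <<'E'
from h import *
np.set_printoptions(precision=3,suppress=True)
Z=dict(green_tin=0,green_tin_handle=.099,red_tin=0,rack=0,open_end=.008,doorway=.008,rod_slot=.082,flap_edge=.058,end_stop=.008,pad_zone=.008,mug=0)
for n in('top','side'):
    s=cam(n); cv2.imwrite(f'pics/{n}1.png',s['pixels'][...,::-1])
    print(n,s['vertical_fov'],-s['R'].T@s['t'])
    for q,z in Z.items():
        for r in place_of(n,q): 
            if r['score']>.2: print(q,round(r['score'],2),np.array(r['pixel']),atz(s,r['pixel'],z)[:2])
o=get_obs();print(o)
E
```

```text
top 45.58653195737887 [0.371 0.002 1.803]
green_tin 0.76 [367.8 225.8] [ 0.498 -0.436]
green_tin 0.68 [382.  207.7] [ 0.57  -0.496]
green_tin 0.66 [383.8 235.2] [ 0.46  -0.498]
green_tin 0.59 [342.7 201. ] [ 0.598 -0.34 ]
green_tin_handle 0.76 [347.5 195.4] [ 0.607 -0.34 ]
green_tin_handle 0.7 [391.5 201.4] [ 0.582 -0.506]
green_tin_handle 0.62 [371.9 225.8] [ 0.491 -0.427]
green_tin_handle 0.52 [394.2 238.9] [ 0.441 -0.509]
red_tin 0.64 [334.1 243.8] [ 0.429 -0.299]
rack 0.96 [253.8 208.7] [0.572 0.015]
rack 0.64 [210.8 206.7] [0.582 0.186]
open_end 0.75 [263.7 208.8] [ 0.57  -0.024]
doorway 0.73 [255.2 208.1] [0.574 0.009]
rod_slot 0.85 [220.  202.2] [0.59  0.142]
rod_slot 0.67 [253.6 206.4] [0.572 0.015]
rod_slot 0.62 [264.1 207.3] [ 0.568 -0.025]
rod_slot 0.29 [233.6 154.5] [0.774 0.089]
flap_edge 0.3 [125.7 199.3] [0.609 0.51 ]
end_stop 0.65 [186.4 204.4] [0.592 0.282]
mug 0.6 [142.4 260.3] [0.374 0.455]
side 46.6285520858435 [ 0.451 -1.193  0.91 ]
green_tin 0.89 [243.1 311.8] [ 0.499 -0.422]
green_tin 0.8 [274.  281.8] [ 0.593 -0.323]
green_tin 0.78 [279.1 334. ] [ 0.582 -0.501
[... 469 characters left out ...]
53 [248.5 137.3] [0.595 0.531]
rod_slot 0.7 [253.  171.5] [0.577 0.131]
flap_edge 0.55 [263.4 193.7] [0.602 0.026]
end_stop 0.5 [255.2 172.7] [0.595 0.24 ]
pad_zone 0.9 [249.3 173.2] [0.573 0.238]
mug 0.97 [194.8 151.4] [0.363 0.441]
{'time': 1.2, 'joint_positions': array([-1.364,  0.087,  1.371, -0.   ,  1.684, -0.103]), 'qvel': array([ 0.   ,  0.001, -0.001, -0.001,  0.003, -0.001]), 'joint_torque': array([  0.001, -34.005, -30.26 ,   0.072,   0.024,   0.   ]), 'tool_pos': array([ 0.168, -0.524,  0.205]), 'ee_rot': array([3.142, 0.   , 0.31 ]), 'wrist_force': array([-0.539, -0.414, -0.757]), 'wrist_torque': array([-0.02 , -0.036,  0.018]), 'finger_force': 0.0, 'width': 0.09388447300975662}
```

```bash
python3 -c "
import bench;print([ (k,getattr(bench,k)) for k in dir(bench) if 'off' in k.lower()])"
```

```text
[('grip_point_offset', 0.0188)]
```

View pics/top1.png

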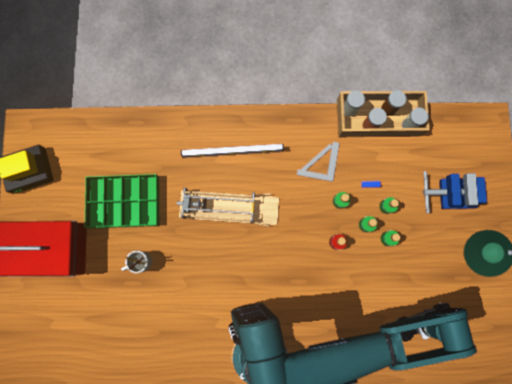

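View pics/side1.png

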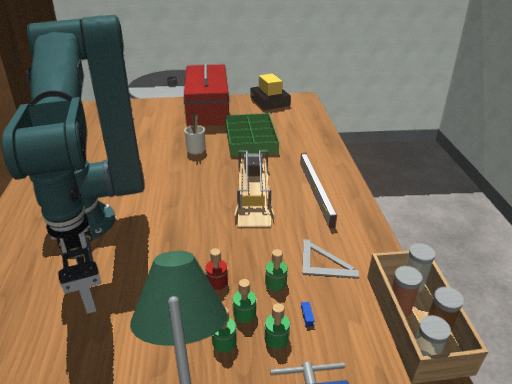

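Top view: green candidates at pixels (343,200), (390,205), (369,224) and (391,238), and the red tin at (338,241). Image left is the robot's left (+y), so I choose (343,200). The rack is at about (180–278, 208), with its open end on the right. I'll check the choice in a crop and fit the rack's axis.

```bash
python3 - <<'E'
from h import *
np.set_printoptions(precision=3,suppress=True)
t=cam('top'); s=cam('side')
c=[t['pixels'][170:270,160:280],t['pixels'][170:270,310:430]]
cv2.imwrite('pics/crop1.png',cv2.resize(np.hstack(c),None,fx=3.3,fy=3.3,interpolation=cv2.INTER_CUBIC)[...,::-1])
print('handle',tri(t,[347.5,195.4],s,[277,254.6]),'base',tri(t,[342.7,201],s,[274,281.8]))
for q1 in('rack',):
  for r in masks_of('top',q1)[:2]:
    m=r['mask'];print(r['score'],r['extent'],m.sum())
    ys,xs=np.nonzero(m); print(cv2.minAreaRect(np.c_[xs,ys].astype(np.float32)))
    P=np.array([atz(t,p,.02)[:2] for p in np.c_[xs,ys]]); 
    re=cv2.minAreaRect((P*1000).astype(np.float32));print(re,cv2.boxPoints(re))
for r in masks_of('side','rack')[:1]: print(r['score'],r['extent'])
E
```

```text
handle [ 0.6   -0.336  0.115] base [ 0.594 -0.337  0.015]
0.27 [182.6, 144.4, 284.8, 157.1] 692
((232.5672607421875, 151.02186584472656), (7.654506206512451, 101.4386215209961), 86.2359619140625)
((802.9568481445312, 96.70845794677734), (31.391223907470703, 405.77337646484375), 3.0706841945648193) [[ 776.416  298.463]
 [ 798.152 -106.728]
 [ 829.498 -105.046]
 [ 807.762  300.145]]
0.95 [231.8, 149.1, 274.9, 227.6]
```

View pics/crop1.png

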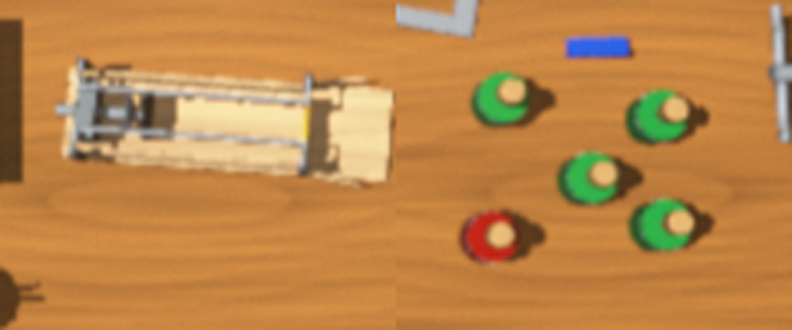

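The crop confirms it: the leftmost green tin is at top pixel (342,200), clear of its neighbours. The rack lies at roughly world yaw 86°, with its doorway near pixel (253,208). Moving above the tin.

Call:
{"fn": "apply_moves", "kwargs": {"commands": [[0, 0, -0.07, 0.04, 0.018, 0.01, 100], [0, 0, -0.15, 0.085, 0.037, 0.02, 100], [0, 0, -0.23, 0.13, 0.056, 0.03, 100], [0, 0, -0.31, 0.175, 0.075, 0.035, 100], [0, 0, -0.37, 0.215, 0.094, 0.035, 100]]}}

```text
time: 1.9
tool_pos: [0.3849, -0.4292, 0.2419]
ee_rot: [3.14, -0.002, -0.063]
wrist_force: [0.2, -0.2, -0.8]
width: 0.0939
finger_force: 0.0
```

Call:
{"fn": "apply_moves", "kwargs": {"commands": [[0, 0, 0, 0.045, 0.02, 0, 100], [0, 0, 0, 0.09, 0.04, 0, 100], [0, 0, 0, 0.135, 0.06, 0, 100], [0, 0, 0, 0.175, 0.08, 0, 100], [0, 0, 0, 0.205, 0.094, 0, 100]]}}

```text
time: 2.4
tool_pos: [0.59, -0.3338, 0.24]
ee_rot: [-3.141, 0.0, -0.058]
wrist_force: [0.5, -0.3, -0.4]
width: 0.0942
finger_force: 0.0
```

```bash
cat > look.py <<'E'
from h import *
import sys
np.set_printoptions(precision=3,suppress=True)
o=get_obs();print(o['time'],o['tool_pos'],o['ee_rot'],o['wrist_force'],o['width'],o['finger_force'],o['joint_positions'])
s=cam('wrist');cv2.imwrite('pics/%s.png'%sys.argv[1],s['pixels'][...,::-1])
print('cam',-s['R'].T@s['t'],s['R'][2])
Z=dict(green_tin=0,green_tin_handle=.099,rack=0,open_end=.008,doorway=.008,rod_slot=.082,flap_edge=.058,end_stop=.008)
for q in sys.argv[2:]:
    for r in place_of('wrist',q):
        if r['score']>.2: print(q,round(r['score'],2),np.array(r['pixel']),atz(s,r['pixel'],Z[q])[:2])
E
python3 look.py w1 green_tin green_tin_handle
```

```text
2.4 [ 0.59  -0.334  0.24 ] [-3.141  0.    -0.058] [ 0.514 -0.343 -0.395] 0.09415799550653599 0.0 [-0.599  0.379  0.952  0.     1.811  1.03 ]
cam [ 0.661 -0.338  0.419] [-0.241  0.015 -0.97 ]
green_tin 0.95 [331.8 230.4] [ 0.501 -0.43 ]
green_tin 0.76 [248.1 162.3] [ 0.596 -0.328]
green_tin 0.66 [391.6 264.2] [ 0.448 -0.51 ]
green_tin_handle 0.92 [426.  301.2] [ 0.453 -0.509]
green_tin_handle 0.81 [439.9 188.9] [ 0.575 -0.514]
green_tin_handle 0.64 [352.  263.6] [ 0.502 -0.429]
green_tin_handle 0.61 [244.6 174.1] [ 0.6   -0.326]
```

View pics/w1.png

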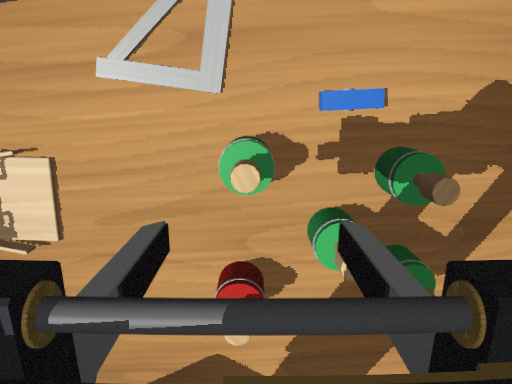

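The target's handle top is at (245,178), which gives (0.600,-0.326). The rack's open end is at the left edge. Descending.

Call:
{"fn": "apply_moves", "kwargs": {"commands": [[0, 0, 0, 0.005, 0.004, -0.03, 100], [0, 0, 0, 0.01, 0.008, -0.065, 100], [0, 0, 0, 0.01, 0.008, -0.1, 100], [0, 0, 0, 0.01, 0.008, -0.13, 100], [0, 0, 0, 0.01, 0.008, -0.14, 100]]}}

```text
time: 3.05
tool_pos: [0.5943, -0.3276, 0.0961]
ee_rot: [-3.138, 0.007, -0.062]
wrist_force: [-0.3, 0.2, -0.1]
width: 0.0942
finger_force: 0.0
```

```bash
python3 look.py w2 green_tin_handle
```

```text
3.05 [ 0.594 -0.328  0.096] [-3.138  0.007 -0.062] [-0.299  0.247 -0.092] 0.0942055524009629 0.0 [-0.587  0.419  1.183 -0.001  1.548  1.046]
cam [ 0.667 -0.333  0.274] [-0.248  0.019 -0.969]
green_tin_handle 0.68 [250.3 234.6] [ 0.599 -0.326]
```

View pics/w2.png

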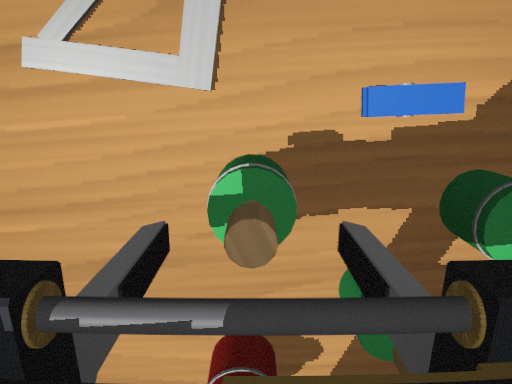

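The handle sits between the fingers, slightly ahead, with its disc at (251,243) and its middle at (0.599,-0.326). Lowering the last 16 mm, then closing.

Call:
{"fn": "apply_moves", "kwargs": {"commands": [[0, 0, 0, 0, 0, -0.008, 100], [0, 0, 0, 0, 0, -0.016, 100], [0, 0, 0, 0, 0, -0.016, 100], [0, 0, 0, 0, 0, -0.016, 100], [0, 0, 0, 0, 0, -0.016, 60]]}}

```text
time: 3.65
tool_pos: [0.598, -0.328, 0.0853]
ee_rot: [3.141, -0.001, -0.06]
wrist_force: [-0.2, -0.5, 1.1]
width: 0.0893
finger_force: 0.0
```

Call:
{"fn": "apply_moves", "kwargs": {"commands": [[0, 0, 0, 0, 0, 0, 25], [0, 0, 0, 0, 0, 0, 10], [0, 0, 0, 0, 0, 0, 0], [0, 0, 0, 0, 0, 0, 0], [0, 0, 0, 0, 0, 0, 0]]}}

```text
time: 4.15
tool_pos: [0.5977, -0.3278, 0.0845]
ee_rot: [3.142, 0.0, -0.06]
wrist_force: [0.4, 0.5, 0.9]
width: 0.0497
finger_force: 0.0
```

Call:
{"fn": "apply_moves", "kwargs": {"commands": [[0, 0, 0, 0, 0, 0, 0], [0, 0, 0, 0, 0, 0, 0], [0, 0, 0, 0, 0, 0.005, 0], [0, 0, 0, 0, 0, 0.01, 0], [0, 0, 0, 0, 0, 0.02, 0]]}}

```text
time: 4.65
tool_pos: [0.5969, -0.3274, 0.1035]
ee_rot: [-3.14, 0.003, -0.06]
wrist_force: [-0.0, 0.3, -2.6]
width: 0.0271
finger_force: 30.0
```

Gripped: 27 mm opening, 30 N. Lifting and moving beside the rack to look at it.

Call:
{"fn": "apply_moves", "kwargs": {"commands": [[0, 0, 0, 0, 0, 0.035, 0], [0, 0, 0, 0, 0.005, 0.075, 0], [0, 0, 0, 0, 0.025, 0.11, 0], [0, 0, 0, -0.005, 0.055, 0.145, 0], [0, 0, 0, -0.01, 0.09, 0.17, 0]]}}

```text
time: 5.15
tool_pos: [0.5878, -0.238, 0.2781]
ee_rot: [3.14, -0.004, -0.062]
wrist_force: [-0.6, 0.6, -1.6]
width: 0.0276
finger_force: 30.0
```

Call:
{"fn": "apply_moves", "kwargs": {"commands": [[0, 0, 0, 0, 0.035, 0.015, 0], [0, 0, 0, 0, 0.07, 0.025, 0], [0, 0, 0, 0, 0.1, 0.03, 0], [0, 0, 0, 0, 0.115, 0.03, 0], [0, 0, 0, 0, 0.115, 0.03, 0]]}}

```text
time: 5.65
tool_pos: [0.5877, -0.1212, 0.3053]
ee_rot: [3.141, -0.001, -0.057]
wrist_force: [-0.1, -1.1, -3.3]
width: 0.0275
finger_force: 30.0
```

```bash
python3 look.py w3 rack open_end doorway rod_slot flap_edge end_stop green_tin_handle green_tin
```

```text
5.65 [ 0.588 -0.121  0.305] [ 3.141 -0.001 -0.057] [-0.091 -1.088 -3.286] 0.027535650186201976 29.981089532375336 [-0.298  0.204  1.042 -0.     1.894  1.33 ]
cam [ 0.659 -0.125  0.484] [-0.24   0.014 -0.971]
rack 0.65 [157.8 174.3] [0.574 0.017]
open_end 0.58 [192.  177.7] [ 0.567 -0.034]
doorway 0.74 [253.9 196.5] [ 0.535 -0.119]
doorway 0.66 [152.6 177.1] [0.572 0.022]
rod_slot 0.74 [ 42.1 189.5] [0.578 0.139]
flap_edge 0.93 [139.9 155. ] [0.61  0.019]
flap_edge 0.66 [76.   4.7] [0.789 0.073]
green_tin_handle 0.9 [509.9 229. ] [ 0.5   -0.431]
green_tin_handle 0.63 [253.3 244.4] [ 0.5   -0.116]
green_tin 0.77 [510.6 236.4] [ 0.446 -0.513]
green_tin 0.73 [254.2 197.6] [ 0.531 -0.119]
green_tin 0.71 [460.9 205.7] [ 0.501 -0.426]
```

View pics/w3.png

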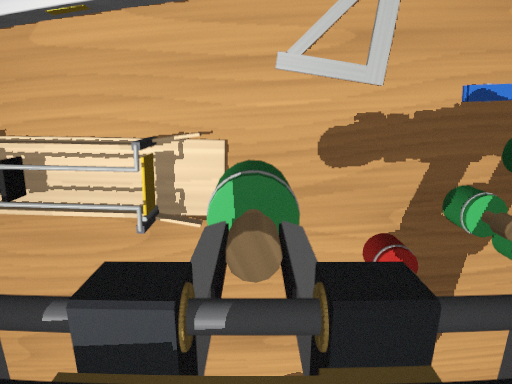

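The rack is at the left. Post tops are near (136,145) and (142,228), the rods start at (137,169) and (143,209), and the pad is at the left edge near (12,180). Computing the axis from the rods and posts.

```bash
python3 - <<'E'
from h import *
np.set_printoptions(precision=4,suppress=True)
s=cam('wrist'); im=s['pixels'].astype(int)
w=lambda p,z:atz(s,p,z)[:2]
print('rod far L',w((30,169),.079),w((130,169.5),.079),'rod R',w((10,206),.079),w((130,209),.079))
print('posts',w((136,145),.08),w((142,228),.08),'board corner',w((227,140),.008))
# rods centre rows by brightness/greyness at given cols
g=im.max(2)-im.min(2)
for c in (40,60,80,100,120):
    print(c,[r for r in range(135,240) if g[r,c]<30 and im[r,c].mean()>90])
m=(im[...,0]>150)&(im[...,1]>120)&(im[...,2]<60); m[:, :120]=0;m[:,180:]=0
ys,xs=np.nonzero(m);print('yellow',xs.min(),xs.max(),ys.min(),ys.max(),xs.mean(),ys.mean())
t=cam('top')
print('top',atz(t,(253.3,193.6),.08)[:2],atz(t,(251.8,222.1),.08)[:2],atz(t,(278.8,196.4),.008)[:2],atz(t,(276.7,224.5),.008)[:2],atz(t,(184.8,188.8),.08)[:2],atz(t,(181.8,217),.08)[:2])
E
```

```text
rod far L [0.6045 0.1477] [0.5957 0.0235] rod R [0.5597 0.1847] [0.5469 0.0308]
posts [0.6243 0.0118] [0.5218 0.019 ] board corner [ 0.6168 -0.0894]
40 [166, 167, 168, 169, 170, 204, 205, 206, 207, 208]
60 [167, 168, 169, 170, 205, 206, 207, 208]
80 [167, 168, 169, 170, 205, 206, 207, 208, 209]
100 [167, 168, 169, 170, 205, 206, 207, 208, 209, 210]
120 [168, 169, 170, 171, 206, 207, 208, 209, 210]
yellow 140 144 157 215 142.0 188.53571428571428
top [0.6212 0.0154] [0.5124 0.0223] [ 0.6191 -0.085 ] [ 0.5076 -0.0747] [0.6431 0.2771] [0.535  0.2876]
```

Rack fit: doorway at (0.570,0.016), lane direction (0.075,0.997), open end at (0.566,-0.039). The rod spacing comes out at 49 mm, which agrees with the 48 mm given. Moving above the open end and descending.

Call:
{"fn": "apply_moves", "kwargs": {"commands": [[0, 0, -0.015, -0.006, 0.025, 0, 0], [0, 0, -0.015, -0.015, 0.055, -0.02, 0], [0, 0, -0.015, -0.022, 0.08, -0.05, 0], [0, 0, -0.015, -0.022, 0.082, -0.09, 0], [0, 0, -0.015, -0.022, 0.082, -0.125, 0]]}}

```text
time: 6.7
tool_pos: [0.5654, -0.0397, 0.1785]
ee_rot: [3.141, -0.001, -0.073]
wrist_force: [0.7, 1.0, -2.4]
width: 0.0277
finger_force: 30.0
```

Call:
{"fn": "apply_moves", "kwargs": {"commands": [[0, 0, 0, 0, 0, -0.025, 0], [0, 0, 0, 0, 0, -0.04, 0], [0, 0, 0, 0, 0, -0.05, 0], [0, 0, 0, 0, 0, -0.05, 0], [0, 0, 0, 0, 0, -0.05, 0]]}}

```text
time: 7.2
tool_pos: [0.5666, -0.0411, 0.131]
ee_rot: [3.141, -0.002, -0.075]
wrist_force: [0.2, -0.1, -1.3]
width: 0.0276
finger_force: 30.0
```

```bash
python3 look.py w4 doorway rack rod_slot flap_edge; python3 - <<'E'
from h import *
w=cv2.imread('pics/w4.png'); s=cam('side'); c=cv2.resize(s['pixels'][130:250,190:310,::-1],(384,384),interpolation=cv2.INTER_CUBIC)
cv2.imwrite('pics/m4.png',cv2.resize(np.hstack([w,c]),(798,342)))
E
```

```text
7.2 [ 0.567 -0.041  0.131] [ 3.141 -0.002 -0.075] [ 0.233 -0.131 -1.277] 0.02755100000010924 29.98121201992035 [-0.172  0.151  1.448 -0.     1.54   1.474]
cam [ 0.637 -0.046  0.31 ] [-0.239  0.018 -0.971]
doorway 0.91 [184.  188.1] [0.572 0.021]
rack 0.73 [188.6 186.7] [0.571 0.018]
flap_edge 0.56 [168.2 157.4] [0.607 0.019]
```

View pics/m4.png

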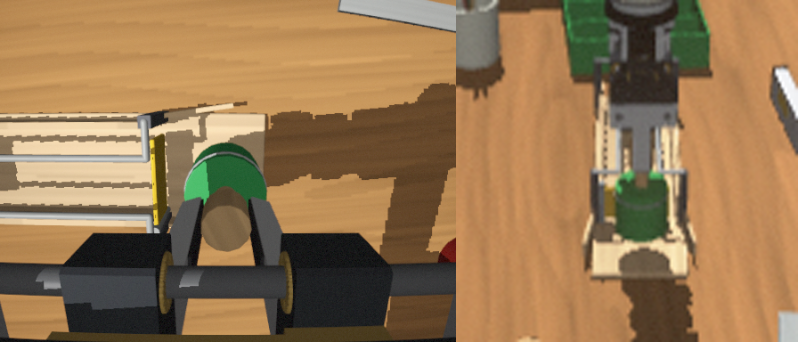

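The tin hovers over the open end, in line with the lane: the handle is at crop (225,215), and the doorway measures (0.571,0.019). Lowering onto the board.

Call:
{"fn": "apply_moves", "kwargs": {"commands": [[0, 0, 0, 0, 0, -0.015, 0], [0, 0, 0, 0, 0, -0.025, 0], [0, 0, 0, 0, 0, -0.031, 0], [0, 0, 0, 0, 0, -0.035, 0], [0, 0, 0, 0, 0, -0.037, 0]]}}

```text
time: 8.0
tool_pos: [0.5653, -0.0403, 0.0945]
ee_rot: [-3.141, 0.001, -0.075]
wrist_force: [-6.6, 1.8, 14.1]
width: 0.0277
finger_force: 30.0
```

Call:
{"fn": "apply_moves", "kwargs": {"commands": [[0, 0, 0, 0, 0, -0.0005, 0], [0, 0, 0, 0, 0, -0.001, 0], [0, 0, 0, 0, 0, -0.0015, 0], [0, 0, 0, 0, 0, -0.0015, 0], [0, 0, 0, 0, 0, -0.0015, 0]]}}

```text
time: 8.5
tool_pos: [0.5654, -0.0404, 0.0945]
ee_rot: [-3.141, -0.001, -0.075]
wrist_force: [-5.7, 0.9, 12.4]
width: 0.0276
finger_force: 30.0
```

It is on the board at about 13 N. I'll release and regrip so the tin stands square and the preload goes.

Call:
{"fn": "apply_moves", "kwargs": {"commands": [[0, 0, 0, 0, 0, 0.001, 0], [0, 0, 0, 0, 0, 0.002, 45], [0, 0, 0, 0, 0, 0.002, 45], [0, 0, 0, 0, 0, 0.002, 45], [0, 0, 0, 0, 0, 0.002, 45]]}}

```text
time: 9.0
tool_pos: [0.5657, -0.0409, 0.0927]
ee_rot: [3.141, 0.0, -0.075]
wrist_force: [0.2, 0.3, 0.7]
width: 0.0423
finger_force: 0.0
```

Call:
{"fn": "apply_moves", "kwargs": {"commands": [[0, 0, 0, 0, 0, 0, 10], [0, 0, 0, 0, 0, 0, 0], [0, 0, 0, 0, 0, 0, 0], [0, 0, 0, 0, 0, 0, 0], [0, 0, 0, 0, 0, 0, 0]]}}

```text
time: 9.5
tool_pos: [0.5656, -0.0408, 0.0927]
ee_rot: [-3.141, 0.0, -0.075]
wrist_force: [0.6, 0.8, -0.8]
width: 0.028
finger_force: 30.0
```

```bash
python3 look.py w5 green_tin green_tin_handle doorway
```

```text
9.5 [ 0.566 -0.041  0.093] [-3.141  0.    -0.075] [ 0.562  0.794 -0.789] 0.027955675930666304 29.98859703540802 [-0.172  0.174  1.5    0.     1.468  1.474]
cam [ 0.637 -0.046  0.271] [-0.241  0.019 -0.97 ]
green_tin 0.8 [251.2 197.9] [ 0.565 -0.039]
green_tin_handle 0.88 [252.6 248. ] [ 0.563 -0.04 ]
doorway 0.57 [175.  196.3] [0.573 0.021]
```

Clean grip with no preload, and the tin is at (0.565,-0.039) on the lane's centre line. Sliding along the lane direction (0.075,0.997) and watching the force.

Call:
{"fn": "apply_moves", "kwargs": {"commands": [[0, 0, 0, 0.0005, 0.007, 0, 0], [0, 0, 0, 0.001, 0.015, 0, 0], [0, 0, 0, 0.0017, 0.023, 0, 0], [0, 0, 0, 0.0024, 0.032, 0, 0], [0, 0, 0, 0.003, 0.04, 0, 0]]}}

```text
time: 10.2
tool_pos: [0.5682, -0.0011, 0.0929]
ee_rot: [3.139, 0.001, -0.075]
wrist_force: [-2.2, -3.6, -2.3]
width: 0.0275
finger_force: 30.0
```

Call:
{"fn": "apply_moves", "kwargs": {"commands": [[0, 0, 0, 0.0006, 0.008, 0, 0], [0, 0, 0, 0.0012, 0.016, 0, 0], [0, 0, 0, 0.0018, 0.024, 0, 0], [0, 0, 0, 0.0024, 0.032, 0, 0], [0, 0, 0, 0.003, 0.04, 0, 0]]}}

```text
time: 10.7
tool_pos: [0.5736, 0.0376, 0.0937]
ee_rot: [3.137, -0.005, -0.076]
wrist_force: [3.8, -5.1, -2.9]
width: 0.0276
finger_force: 30.0
```

Call:
{"fn": "apply_moves", "kwargs": {"commands": [[0, 0, 0, 0.0006, 0.008, 0, 0], [0, 0, 0, 0.0012, 0.016, 0, 0], [0, 0, 0, 0.0018, 0.024, 0, 0], [0, 0, 0, 0.0024, 0.032, 0, 0], [0, 0, 0, 0.003, 0.04, 0, 0]]}}

```text
time: 11.2
tool_pos: [0.5758, 0.0795, 0.0935]
ee_rot: [3.141, -0.003, -0.075]
wrist_force: [2.6, -3.1, -2.7]
width: 0.0276
finger_force: 30.0
```

Call:
{"fn": "apply_moves", "kwargs": {"commands": [[0, 0, 0, 0.0006, 0.008, 0, 0], [0, 0, 0, 0.0012, 0.016, 0, 0], [0, 0, 0, 0.0018, 0.024, 0, 0], [0, 0, 0, 0.0024, 0.032, 0, 0], [0, 0, 0, 0.0028, 0.037, 0, 0]]}}

```text
time: 11.7
tool_pos: [0.5776, 0.118, 0.0931]
ee_rot: [-3.14, -0.0, -0.074]
wrist_force: [2.4, 0.5, -2.7]
width: 0.0272
finger_force: 30.0
```

Call:
{"fn": "apply_moves", "kwargs": {"commands": [[0, 0, 0, 0.0001, 0.0015, 0, 0], [0, 0, 0, 0.0002, 0.003, 0, 0], [0, 0, 0, 0.0003, 0.004, 0, 0], [0, 0, 0, 0.0004, 0.005, 0, 0], [0, 0, 0, 0.0004, 0.006, 0, 0]]}}

```text
time: 12.2
tool_pos: [0.5768, 0.1213, 0.0927]
ee_rot: [3.14, 0.003, -0.076]
wrist_force: [-0.3, -0.9, -1.1]
width: 0.0275
finger_force: 30.0
```

```bash
python3 - <<'E'
from h import *
w=cam('wrist')['pixels'][...,::-1]; s=cam('side'); t=cam('top')['pixels'][170:240,170:290,::-1]
c=cv2.resize(s['pixels'][130:250,190:310,::-1],(384,384),interpolation=cv2.INTER_CUBIC)
cv2.imwrite('pics/m6.png',cv2.resize(np.hstack([w,c]),(798,342)))
print(place_of('wrist','doorway')[:2],place_of('wrist','green_tin')[:1])
E
```

```text
[{'pixel': [379.5, 195.1], 'score': 0.97}] [{'pixel': [252.3, 199.5], 'score': 0.96}]
```

View pics/m6.png

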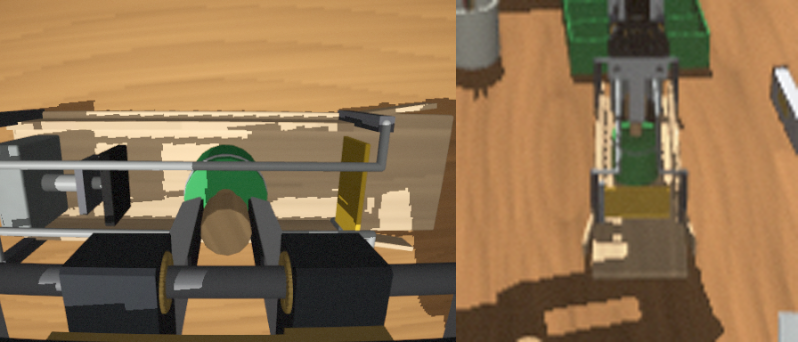

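The tin is in the lane, between the rods, and the flap (352,185) is nearly shut behind it. The pad's face is at about crop x=130, with the tin's edge at x=186. Estimating the gap.

```bash
python3 - <<'E'
from h import *
s=cam('wrist');o=get_obs()['tool_pos']
u=np.array([.075,.997])
for p in((146,164),(145,242)):
    for z in (.059,.017): 
        P=atz(s,p,z); print(p,z,P,(P[:2]-o[:2])@u-.03)
print(o)
E
```

```text
(146, 164) 0.059 [0.61910303 0.18598999 0.059     ] 0.03691321062093131
(146, 164) 0.017 [0.61326232 0.19974084 0.017     ] 0.05018476273243584
(145, 242) 0.059 [0.56745669 0.1946038  0.059     ] 0.04162771120450587
(145, 242) 0.017 [0.55139855 0.21005877 0.017     ] 0.055831955580605566
[0.57749132 0.1220057  0.09275407]
```

Call:
{"fn": "apply_moves", "kwargs": {"commands": [[0, 0, 0, 0.0003, 0.004, 0, 0], [0, 0, 0, 0.0007, 0.009, 0, 0], [0, 0, 0, 0.0011, 0.015, 0, 0], [0, 0, 0, 0.0015, 0.02, 0, 0], [0, 0, 0, 0.0018, 0.024, 0, 0]]}}

```text
time: 13.0
tool_pos: [0.5797, 0.147, 0.0929]
ee_rot: [-3.141, 0.0, -0.075]
wrist_force: [-0.9, -0.3, -2.6]
width: 0.0274
finger_force: 30.0
```

Call:
{"fn": "apply_moves", "kwargs": {"commands": [[0, 0, 0, 0.0001, 0.001, 0, 0], [0, 0, 0, 0.0002, 0.002, 0, 0], [0, 0, 0, 0.0002, 0.003, 0, 0], [0, 0, 0, 0.0003, 0.004, 0, 0], [0, 0, 0, 0.0003, 0.004, 0, 0]]}}

```text
time: 13.5
tool_pos: [0.58, 0.1501, 0.093]
ee_rot: [3.142, -0.0, -0.075]
wrist_force: [0.7, -0.5, -2.4]
width: 0.0273
finger_force: 30.0
```

Call:
{"fn": "apply_moves", "kwargs": {"commands": [[0, 0, 0, 0.0001, 0.001, 0, 0], [0, 0, 0, 0.0002, 0.002, 0, 0], [0, 0, 0, 0.0002, 0.003, 0, 0], [0, 0, 0, 0.0003, 0.003, 0, 0], [0, 0, 0, 0.0003, 0.003, 0, 0]]}}

```text
time: 14.0
tool_pos: [0.5803, 0.1532, 0.093]
ee_rot: [3.141, 0.0, -0.075]
wrist_force: [1.5, -0.6, -2.2]
width: 0.0275
finger_force: 30.0
```

Call:
{"fn": "apply_moves", "kwargs": {"commands": [[0, 0, 0, 0, 0.0005, 0, 0], [0, 0, 0, 0.0001, 0.001, 0, 0], [0, 0, 0, 0.0001, 0.0015, 0, 0], [0, 0, 0, 0.0001, 0.0015, 0, 0], [0, 0, 0, 0.0001, 0.0015, 0, 0]]}}

```text
time: 14.5
tool_pos: [0.5804, 0.1547, 0.093]
ee_rot: [3.141, 0.0, -0.075]
wrist_force: [0.3, 0.2, -2.5]
width: 0.0274
finger_force: 30.0
```

Call:
{"fn": "apply_moves", "kwargs": {"commands": [[0, 0, 0, 0, 0.0005, 0, 0], [0, 0, 0, 0.0001, 0.001, 0, 0], [0, 0, 0, 0.0001, 0.0015, 0, 0], [0, 0, 0, 0.0001, 0.0015, 0, 0], [0, 0, 0, 0.0001, 0.0015, 0, 0]]}}

```text
time: 15.0
tool_pos: [0.5805, 0.1562, 0.093]
ee_rot: [3.141, 0.0, -0.075]
wrist_force: [-0.5, -0.3, -1.6]
width: 0.0274
finger_force: 30.0
```

Call:
{"fn": "apply_moves", "kwargs": {"commands": [[0, 0, 0, 0, 0.0005, 0, 0], [0, 0, 0, 0.0001, 0.001, 0, 0], [0, 0, 0, 0.0001, 0.0015, 0, 0], [0, 0, 0, 0.0001, 0.0015, 0, 0], [0, 0, 0, 0.0001, 0.0015, 0, 0]]}}

```text
time: 15.5
tool_pos: [0.5806, 0.1577, 0.093]
ee_rot: [3.141, 0.0, -0.075]
wrist_force: [-0.6, 0.5, -2.3]
width: 0.0276
finger_force: 30.0
```

Call:
{"fn": "apply_moves", "kwargs": {"commands": [[0, 0, 0, 0, 0.0005, 0, 0], [0, 0, 0, 0.0001, 0.001, 0, 0], [0, 0, 0, 0.0001, 0.0015, 0, 0], [0, 0, 0, 0.0001, 0.0015, 0, 0], [0, 0, 0, 0.0001, 0.0015, 0, 0]]}}

```text
time: 16.0
tool_pos: [0.5807, 0.1592, 0.093]
ee_rot: [3.141, 0.0, -0.075]
wrist_force: [0.4, -0.2, -2.8]
width: 0.0277
finger_force: 30.0
```

Call:
{"fn": "apply_moves", "kwargs": {"commands": [[0, 0, 0, 0, 0.0005, 0, 0], [0, 0, 0, 0.0001, 0.001, 0, 0], [0, 0, 0, 0.0001, 0.0015, 0, 0], [0, 0, 0, 0.0001, 0.0015, 0, 0], [0, 0, 0, 0.0001, 0.0015, 0, 0]]}}

```text
time: 16.5
tool_pos: [0.5808, 0.1607, 0.093]
ee_rot: [3.141, -0.0, -0.075]
wrist_force: [-0.3, -0.2, -1.9]
width: 0.0273
finger_force: 30.0
```

```bash
python3 - <<'E'
from h import *
s=cam('wrist');f=[]
for i in range(4): snapshot('wrist'); f.append(get_obs()['wrist_force'])
o=get_obs()['tool_pos'];print(o,np.mean(f,0),np.std(f,0))
cv2.imwrite('pics/m7.png',s['pixels'][120:300,100:340,::-1].repeat(3,0).repeat(3,1))
E
```

```text
[0.58074385 0.16062926 0.09298886] [ 0.14049591  0.17186162 -2.73758861] [0.48270331 0.34750819 0.17978087]
```

View pics/m7.png

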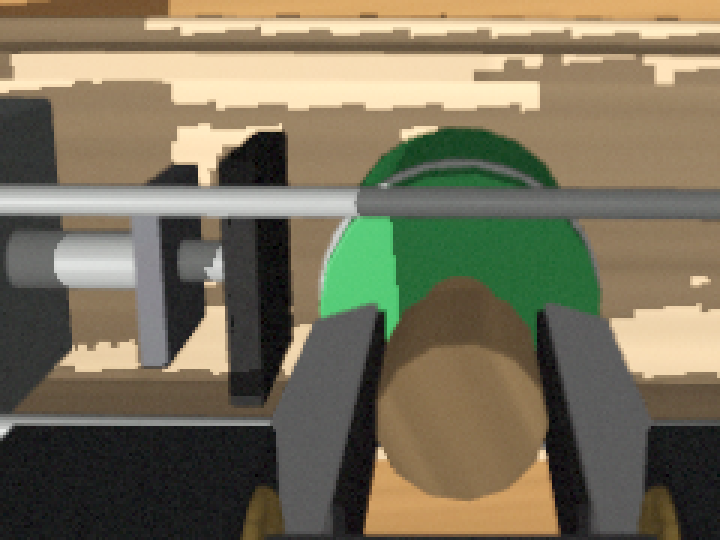

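The pad's face is still about 12–15 mm ahead of the tin: the pad's top edge is at crop x≈250 and the tin's lid edge at x=320. My earlier edge was the pad's bottom. Continuing.

Call:
{"fn": "apply_moves", "kwargs": {"commands": [[0, 0, 0, 0.0001, 0.0015, 0, 0], [0, 0, 0, 0.0002, 0.003, 0, 0], [0, 0, 0, 0.0003, 0.0045, 0, 0], [0, 0, 0, 0.0004, 0.006, 0, 0], [0, 0, 0, 0.0004, 0.006, 0, 0]]}}

```text
time: 17.25
tool_pos: [0.5811, 0.167, 0.093]
ee_rot: [-3.142, 0.0, -0.075]
wrist_force: [0.6, -0.3, -2.2]
width: 0.0274
finger_force: 30.0
```

Call:
{"fn": "apply_moves", "kwargs": {"commands": [[0, 0, 0, 0, 0.0005, 0, 0], [0, 0, 0, 0.0001, 0.001, 0, 0], [0, 0, 0, 0.0001, 0.0015, 0, 0], [0, 0, 0, 0.0001, 0.002, 0, 0], [0, 0, 0, 0.0001, 0.002, 0, 0]]}}

```text
time: 17.75
tool_pos: [0.5813, 0.1687, 0.093]
ee_rot: [3.142, -0.0, -0.075]
wrist_force: [-0.6, 0.2, -2.0]
width: 0.0275
finger_force: 30.0
```

Call:
{"fn": "apply_moves", "kwargs": {"commands": [[0, 0, 0, 0, 0.0005, 0, 0], [0, 0, 0, 0.0001, 0.001, 0, 0], [0, 0, 0, 0.0001, 0.0015, 0, 0], [0, 0, 0, 0.0001, 0.0015, 0, 0], [0, 0, 0, 0.0001, 0.0015, 0, 0]]}}

```text
time: 18.25
tool_pos: [0.5814, 0.1702, 0.093]
ee_rot: [3.142, -0.0, -0.075]
wrist_force: [-0.2, -0.3, -2.1]
width: 0.0273
finger_force: 30.0
```

Call:
{"fn": "apply_moves", "kwargs": {"commands": [[0, 0, 0, 0, 0.0005, 0, 0], [0, 0, 0, 0.0001, 0.001, 0, 0], [0, 0, 0, 0.0001, 0.0015, 0, 0], [0, 0, 0, 0.0001, 0.0015, 0, 0], [0, 0, 0, 0.0001, 0.0015, 0, 0]]}}

```text
time: 18.75
tool_pos: [0.5815, 0.1717, 0.093]
ee_rot: [3.141, 0.0, -0.075]
wrist_force: [-0.5, -1.4, -2.9]
width: 0.0279
finger_force: 30.0
```

Call:
{"fn": "apply_moves", "kwargs": {"commands": [[0, 0, 0, 0, 0.0003, 0, 0], [0, 0, 0, 0, 0.0006, 0, 0], [0, 0, 0, 0.0001, 0.001, 0, 0], [0, 0, 0, 0.0001, 0.001, 0, 0], [0, 0, 0, 0.0001, 0.001, 0, 0]]}}

```text
time: 19.25
tool_pos: [0.5816, 0.1727, 0.093]
ee_rot: [3.141, 0.0, -0.075]
wrist_force: [-0.2, 0.3, -2.9]
width: 0.0275
finger_force: 30.0
```

Call:
{"fn": "apply_moves", "kwargs": {"commands": [[0, 0, 0, 0, 0.0003, 0, 0], [0, 0, 0, 0, 0.0006, 0, 0], [0, 0, 0, 0.0001, 0.001, 0, 0], [0, 0, 0, 0.0001, 0.001, 0, 0], [0, 0, 0, 0.0001, 0.001, 0, 0]]}}

```text
time: 19.75
tool_pos: [0.5817, 0.1737, 0.093]
ee_rot: [3.141, 0.0, -0.075]
wrist_force: [0.1, -0.2, -2.5]
width: 0.0276
finger_force: 30.0
```

Call:
{"fn": "apply_moves", "kwargs": {"commands": [[0, 0, 0, 0, 0.0003, 0, 0], [0, 0, 0, 0, 0.0006, 0, 0], [0, 0, 0, 0.0001, 0.001, 0, 0], [0, 0, 0, 0.0001, 0.001, 0, 0], [0, 0, 0, 0.0001, 0.001, 0, 0]]}}

```text
time: 20.25
tool_pos: [0.5818, 0.1744, 0.093]
ee_rot: [3.141, 0.0, -0.075]
wrist_force: [-0.5, -0.7, -2.6]
width: 0.0275
finger_force: 30.0
```

Call:
{"fn": "apply_moves", "kwargs": {"commands": [[0, 0, 0, 0, 0.0003, 0, 0], [0, 0, 0, 0, 0.0006, 0, 0], [0, 0, 0, 0.0001, 0.001, 0, 0], [0, 0, 0, 0.0001, 0.001, 0, 0], [0, 0, 0, 0.0001, 0.001, 0, 0]]}}

```text
time: 20.75
tool_pos: [0.5818, 0.1752, 0.0931]
ee_rot: [3.141, 0.0, -0.075]
wrist_force: [0.2, -3.1, -1.2]
width: 0.0275
finger_force: 30.0
```

```bash
cat > f.py <<'E'
from h import *
f=[];p=[]
for i in range(5): snapshot('wrist'); o=get_obs(); f.append(o['wrist_force']);p.append(o['tool_pos'])
print(o['time'],np.mean(p,0),np.mean(f,0),np.std(f,0)[1])
E
python3 f.py
```

```text
21.0 [0.5818712  0.17532289 0.09306138] [-0.61099292 -3.30138568 -1.5709074 ] 0.32587874183129467
```

Contact: 3.3 N, about 1.1 mm of pad travel. Pressing on slowly toward about 7 N.

Call:
{"fn": "apply_moves", "kwargs": {"commands": [[0, 0, 0, 0, 0.0003, 0, 0], [0, 0, 0, 0, 0.0006, 0, 0], [0, 0, 0, 0.0001, 0.001, 0, 0], [0, 0, 0, 0.0001, 0.001, 0, 0], [0, 0, 0, 0.0001, 0.001, 0, 0]]}}

```text
time: 21.5
tool_pos: [0.5819, 0.1761, 0.0931]
ee_rot: [3.14, 0.0, -0.075]
wrist_force: [-0.4, -5.6, -0.4]
width: 0.0274
finger_force: 30.0
```

```bash
python3 f.py
```

```text
21.75 [0.58194929 0.17605591 0.09308835] [-1.2316387  -4.88051504 -0.18735205] 0.40429754968545384
```

Call:
{"fn": "apply_moves", "kwargs": {"commands": [[0, 0, 0, 0, 0.0003, 0, 0], [0, 0, 0, 0, 0.0006, 0, 0], [0, 0, 0, 0.0001, 0.0009, 0, 0], [0, 0, 0, 0.0001, 0.0009, 0, 0], [0, 0, 0, 0.0001, 0.0009, 0, 0]]}}

```text
time: 22.25
tool_pos: [0.582, 0.1764, 0.0931]
ee_rot: [3.139, 0.0, -0.076]
wrist_force: [-1.6, -5.5, 0.2]
width: 0.0274
finger_force: 30.0
```

```bash
python3 f.py
```

```text
22.5 [0.5820097  0.17647177 0.09313272] [-0.84642884 -6.0634696   0.02881886] 0.5027762667812542
```

Call:
{"fn": "apply_moves", "kwargs": {"commands": [[0, 0, 0, 0, 0.0003, 0, 0], [0, 0, 0, 0, 0.0006, 0, 0], [0, 0, 0, 0.0001, 0.0009, 0, 0], [0, 0, 0, 0.0001, 0.0009, 0, 0], [0, 0, 0, 0.0001, 0.0009, 0, 0]]}}

```text
time: 23.0
tool_pos: [0.5821, 0.1769, 0.0931]
ee_rot: [3.138, 0.0, -0.076]
wrist_force: [-1.2, -7.6, 0.4]
width: 0.0277
finger_force: 30.0
```

```bash
python3 f.py
```

```text
23.25 [0.58205263 0.17687631 0.0931751 ] [-1.3305838  -7.12815402 -0.11574792] 0.442170334138858
```

Pressed to 7.1 N, about 2.4 mm. Easing back slowly so the pad doesn't throw the tin when I release.

Call:
{"fn": "apply_moves", "kwargs": {"commands": [[0, 0, 0, 0, -0.0005, 0, 0], [0, 0, 0, -0.0001, -0.001, 0, 0], [0, 0, 0, -0.0001, -0.0015, 0, 0], [0, 0, 0, -0.0002, -0.002, 0, 0], [0, 0, 0, -0.0002, -0.002, 0, 0]]}}

```text
time: 23.75
tool_pos: [0.582, 0.176, 0.0931]
ee_rot: [3.141, 0.0, -0.075]
wrist_force: [-1.9, -5.5, -1.1]
width: 0.0271
finger_force: 30.0
```

```bash
python3 f.py
```

```text
24.0 [0.58194807 0.17602681 0.09308582] [-1.04818122 -5.42939675 -0.62268828] 0.5578233542692035
```

Call:
{"fn": "apply_moves", "kwargs": {"commands": [[0, 0, 0, 0, -0.0005, 0, 0], [0, 0, 0, -0.0001, -0.001, 0, 0], [0, 0, 0, -0.0001, -0.0015, 0, 0], [0, 0, 0, -0.0001, -0.0015, 0, 0], [0, 0, 0, -0.0001, -0.0015, 0, 0]]}}

```text
time: 24.5
tool_pos: [0.5819, 0.1753, 0.093]
ee_rot: [-3.141, -0.0, -0.075]
wrist_force: [0.4, -3.1, -1.3]
width: 0.0273
finger_force: 30.0
```

```bash
python3 f.py
```

```text
24.75 [0.58189299 0.17518887 0.0930086 ] [-0.45091561 -3.03373133 -1.10648386] 0.45154771957051104
```

Call:
{"fn": "apply_moves", "kwargs": {"commands": [[0, 0, 0, 0, -0.0003, 0, 0], [0, 0, 0, 0, -0.0006, -0.0002, 0], [0, 0, 0, 0, -0.0009, -0.0005, 0], [0, 0, 0, 0, -0.0009, -0.0007, 0], [0, 0, 0, 0, -0.0009, -0.0007, 0]]}}

```text
time: 25.25
tool_pos: [0.582, 0.1746, 0.0928]
ee_rot: [-3.141, -0.0, -0.075]
wrist_force: [-1.3, -0.8, 0.6]
width: 0.0273
finger_force: 30.0
```

```bash
python3 f.py
```

```text
25.5 [0.58201137 0.17462034 0.0927452 ] [-1.22217628  0.31160717  1.31789657] 0.458591318597294
```

Call:
{"fn": "apply_moves", "kwargs": {"commands": [[0, 0, 0, 0, 0.0003, 0, 0], [0, 0, 0, 0, 0.0006, 0, 0], [0, 0, 0, 0, 0.0006, 0, 0], [0, 0, 0, 0, 0.0006, 0, 0], [0, 0, 0, 0, 0.0006, 0, 0]]}}

```text
time: 26.0
tool_pos: [0.582, 0.1747, 0.0927]
ee_rot: [-3.141, -0.001, -0.075]
wrist_force: [-2.3, -0.4, 3.9]
width: 0.0278
finger_force: 30.0
```

```bash
python3 f.py
```

```text
26.25 [0.58205065 0.17470769 0.09271294] [-1.92862366 -0.17372487  4.73197575] 0.2912177444490982
```

The tin rests on the board about 0.4 mm into the pad. Releasing and lifting straight up.

Call:
{"fn": "apply_moves", "kwargs": {"commands": [[0, 0, 0, 0, 0, 0, 40], [0, 0, 0, 0, 0, 0, 55], [0, 0, 0, 0, 0, 0.001, 60], [0, 0, 0, 0, 0, 0.001, 60], [0, 0, 0, 0, 0, 0.001, 60]]}}

```text
time: 26.75
tool_pos: [0.5818, 0.1747, 0.093]
ee_rot: [3.141, 0.0, -0.075]
wrist_force: [0.0, -0.3, -0.7]
width: 0.0563
finger_force: 0.0
```

Call:
{"fn": "apply_moves", "kwargs": {"commands": [[0, 0, 0, 0, 0, 0.01, 60], [0, 0, 0, 0, 0, 0.03, 60], [0, 0, 0, 0, 0, 0.06, 60], [0, 0, 0, 0, 0, 0.08, 60], [0, 0, 0, 0, 0, 0.08, 60]]}}

```text
time: 27.25
tool_pos: [0.5842, 0.1751, 0.1785]
ee_rot: [-3.139, -0.009, -0.075]
wrist_force: [-0.4, -0.2, 0.5]
width: 0.0568
finger_force: 0.0
```

```bash
python3 look.py w9 green_tin green_tin_handle; python3 - <<'E'
from h import *
w=cv2.imread('pics/w9.png')[100:330,80:420]; s=cam('side'); c=s['pixels'][130:250,190:310,::-1]
cv2.imwrite('pics/m9.png',np.hstack([cv2.resize(w,(500,338)),cv2.resize(c,(300,338))]))
E
```

```text
27.25 [0.584 0.175 0.178] [-3.139 -0.009 -0.075] [-0.36  -0.223  0.493] 0.05675042596841409 0.0 [ 0.198  0.22   1.273 -0.     1.639  1.844]
cam [0.654 0.169 0.358] [-0.233  0.02  -0.972]
green_tin 0.59 [254.7 182.5] [0.579 0.175]
green_tin_handle 0.87 [252.8 207.7] [0.58  0.176]
```

View pics/m9.png

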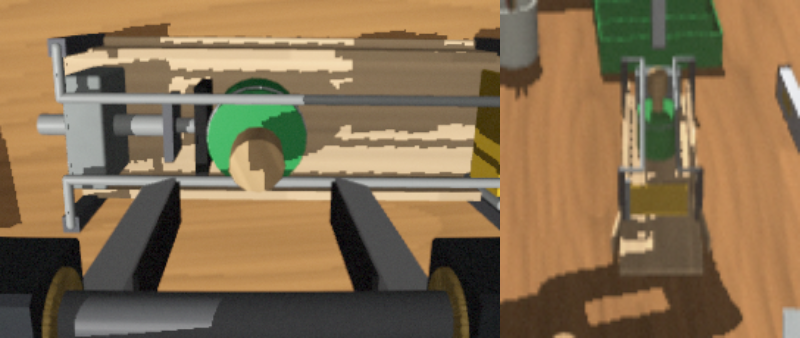

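The tin stands upright against the pad (pad at crop x≈205, tin edge at x≈208), the flap is shut across the doorway, and the gripper is clear. Handing in.

```bash
python3 -c "from bench import *;print(close_job())"
```

```text
the job is handed in; nothing more can be done
None
```

The green tin (the one farthest to the robot's left) stands upright against the pad with the flap shut behind it. I pressed the pad back about 2.4 mm (7 N), let go and handed the job in at about 27 s; the judge's verdict was not shown.

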